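Fit the blue dry-air filter into its push-fit port

ROBOT

A 6-joint arm with a two-finger parallel gripper is mounted at the origin on a cart in front of the work surface, level with it; the furniture and walls round the work are solid. World frame = base frame: x ahead of the robot, y to its left, z up, the work surface at z = 0. Lengths are in m, angles in rad, forces in N, time in s.
With the tool pointing down it reaches from about 0.3 to 0.775 m from the base axis. Payload 14.6 kg.
Tool frame: the origin (TCP) lies midway between the tips of the shut fingers; the grasp point (between the pads) lies 19 mm behind it (ctrl.pinch_z is the distance from the TCP to the grasp point, in m); z points along the fingers, y is the line along which they close (so a half turn about z gives the same grasp; the last joint's range is limited). The gripper opens to 94 mm and grips with 3 to 60 N. Pads are 16 mm wide; open, the fingers measure 119 mm over their backs; the gripper's body (75 mm by 177 mm) begins 78 mm behind the grasp point.
Start: joints at [1.035, 0.3, 1.521, -0, 1.321, -0.067], TCP at [0.248, 0.491, 0.205] pointing down, gripper open.
Joint ranges: [-3.03, 3.03], [-0.79, 2.21], [0.23, 2.52], [-1.04, 4.18], [0, 3.07], [-2.55, 2.55]. Speed limits (rad/s): [2.22, 2.22, 2.57, 3.14, 3.14, 3.14].

INTERFACE

Orientations are given as [roll, pitch, yaw] about the fixed x, y, z axes, in that order (R = Rz(yaw) Ry(pitch) Rx(roll)).
In Python, from station import ctrl gives the robot as it stands.
- The arm moves only by the tool jog_arm, never from a script. Its argument "motion" is a list of rows, each a list of 7 numbers: the shift along the tool's x, y, z in m, then the turn, a rotation vector about the tool's x, y, z in rad, then the opening, from -1 (shut) to 1 (fully open). In form: [[tx, ty, tz, rx, ry, rz, gripper], ...]. A call has 1 to 5 rows; each row shifts and turns the commanded pose from where the row before left it, along the tool's axes as they then stand; what a row does not reach is not made up. A row lasts 1/10 s, in which the tool goes at most 50 mm and 8.59 degrees, less where a joint would pass 70% of its speed; a pose out of reach is approached as far as the arm can. A call is refused whole if a number of a shift passes 0.05 or a number of a turn 0.15, either way. A call with a gripper value outside its range is refused whole. The fingers move at their own pace and stop on an object; "squeeze" is the grip in N (left out, the last holds). Time passes only in rows, so rows that do not move let the fingers close. It gives the time, the measured TCP pose, the force, the opening and the grip force at its end, in the units of the state.
- ctrl.get_obs(): the state, without advancing time (a new reading comes with each control period).
- ctrl.camera(name): name is "side" or "top" or "wrist"; returns the picture (384x512x3 uint8, red, green, blue); there is no depth.
- ctrl.camera_model(name): a dict with "intrinsics" (3x3 intrinsics, pixels), "rvec" (rotation vector, rad) and "tvec" (3), from world to camera coordinates, as OpenCV has them. Camera axes: x right, y down, z forward; pixel columns grow to the right and rows downward; lengths in m; the calibration is good to about 2 mm. A picture is of the moment at which its call begins: read the wrist's pose just before it. camera_model takes no time and is no camera call; for the wrist camera it gives the pose at the moment of the call.
- ctrl.hand_in(): hands the job in; it is judged then, once.
The state is a dict: "time_s": time; "qpos": joint angles; "joint_vel": joint speeds; "tau": joint torques, N m; "ee_pos": TCP position; "eef_rot": TCP orientation; "force": force on the tool from outside, world axes, zero at the start; "moment": the same for the moment, N m; "grip_width": finger opening in m; "grip_force": force on a finger pad.
Only numpy, scipy, OpenCV 4.12 (cv2) and the standard library are available. Lean on these libraries where they do the work, as an engineer would, in place of code of your own. Each camera call takes 0.05 s, during which the arm holds its last target. There are 200 camera calls.

TASK

Take the filter cartridge with the blue cap out of the parking rack and push its stem straight down into the port with the blue collar on the aluminium manifold, until it clicks home with its flange flat on the collar. Let go of it and leave the orange filter in the rack.

Things in the scene. Friction and masses are not known exactly. Their poses are not given: they have to be found in the camera images.
- filter_blue: Upright round filter, 60 g: blue flange 34 mm across, white body 30 mm thick (grip it), blue domed cap. Origin: centre of the flange's underside, z up. Body 6 to 40 mm above it, top at 51. Below, a steel stem 16 mm thick reaches 38 mm down, its last 8 mm tapering to 10, with a groove 16 to 24 mm below the flange. The flange rests on the rack.
- filter_orange: The same filter with orange cap and flange, in the rack's other hole, 90 mm from the blue one along the rack. It stays there.
- rack: Fixed grey parking rack, 54 x 160 mm, 44 mm high, long along its y. Origin: centre of its underside. The filters hang loosely in its two 22 mm through holes, at y = +45 and -45 mm, either way round; lift a filter straight up 45 mm or more to clear it.
- port_blue (a point): Centre of the blue collar's top, 51 mm above the table, z up; the filter's origin lies here when home. Collar 5 mm high, 37 outside, 27 inside, on a fixed aluminium block 66 x 156 x 46 mm; orange port 90 mm away. Bore vertical, 19 mm wide, 3 mm chamfer, deeper than the stem. Spring teeth resist (some 12 N) over the last 14 mm, then snap into the groove.
Not all that is in view belongs to the job. What is meant by the filter_blue is not green, and is the larger of those in its own colour.

How it is judged:
At the end, for the whole second after the job is handed in: The blue filter is locked in the blue port: its flange no more than 3 mm above the collar, its axis within 6 mm of the port's centre and within 7 degrees of upright, at rest and released; the orange filter is within 15 mm of where it stood in the rack (z of filter_blue in the frame of port_blue below 0.003 m and horizontal distance between filter_blue and port_blue below 0.006 m and angle between filter_blue's own z axis and vertical below 0.12 rad and linear speed of filter_blue below 0.02 m/s and distance of filter_orange from where it was at the start of the episode below 0.015 m); the robot touches nothing.
It fails at once if the orange filter is pulled out or pushed over (moved more than 30 mm) (distance of filter_orange from where it was at the start of the episode above 0.03 m).
It also fails if it takes over 38 s, if anything falls off the work surface, if the arm or the gripper's body presses on something with over 40 N, if the wrist force passes 120 N, or if a joint passes its speed limit or range.

## Working session

There is one attempt and no reset: what is moved stays moved. The work goes in short steps, Python scripts to look and compute and a tool call to move; the robot and the scene stay as the last step left them, time stands still between calls to the robot, and variables do not carry over. Pictures are saved under pics/ and viewed, at most 10 in all, crops included, and the job is handed in when it is done.

Besides the shell and the picture viewer there is one more tool, called by a JSON object that holds its "op" and its "data", one argument or row to a line. jog_arm: Moves the arm, as the interface text tells. Its arguments: {"type":"object","properties":{"motion":{"type":"array"},"squeeze":{"type":"number"}},"required":["motion"]}

```bash
ls; mkdir -p pics
python3 - <<'E'
from station import ctrl
import cv2,numpy as np
o=ctrl.get_obs();print(o['time_s'],o['ee_pos'],o['eef_rot'],o['grip_width'],o['force'],ctrl.pinch_z)
for n in ['top','side']:
    cv2.imwrite(f'pics/{n}0.png',ctrl.camera(n)[:,:,::-1]);m=ctrl.camera_model(n)
    R=cv2.Rodrigues(np.array(m['rvec']))[0];print(n,m['intrinsics'],-R.T@np.array(m['tvec']).ravel(),R.tolist())
E
```

```text
pics
0.0 [0.24834925 0.49042048 0.20486295] [-3.14036600e+00 -1.23462924e-04  2.67274202e+00] 0.09382330448931218 [ 1.13605894 -0.22073857  0.44884279] 0.0188
top [[442.37384798   0.         264.68533427]
 [  0.         442.37384798 194.5629242 ]
 [  0.           0.           1.        ]] [ 0.45527294 -0.02150953  1.00414197] [[0.021256955011721645, -0.9994077984949071, 0.027059086665907266], [-0.9983611800853701, -0.022657514330757245, -0.05255084340806516], [0.05313281436341499, -0.025897670781654218, -0.9982515788547033]]
side [[494.39673843   0.         255.22783201]
 [  0.         494.39673843 191.40627295]
 [  0.           0.           1.        ]] [0.4524534  0.65273338 0.5457612 ] [[-0.9949095154765387, -0.10001078229891203, -0.012365251238804609], [-0.045011059036295514, 0.5508136147152787, -0.8334136826382925], [0.09016130311098135, -0.8286146301316728, -0.5525112977605808]]
```

View pics/top0.png

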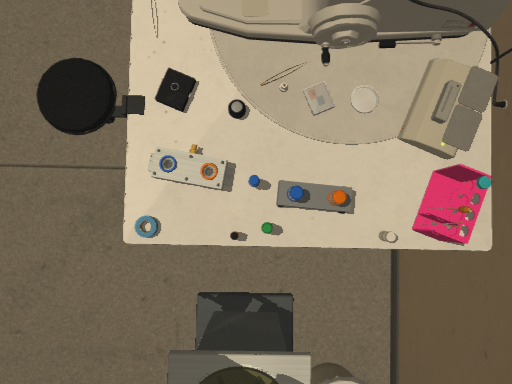

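View pics/side0.png

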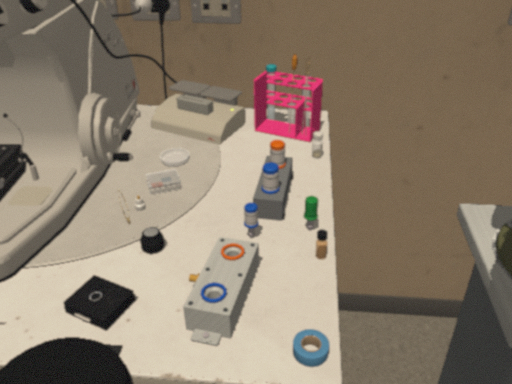

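The top view shows the rack at about (316,197), with the blue filter at (297,193) and the orange at (340,198). The manifold has its blue port at (168,163) and its orange port at (209,171). The loose small blue vial at (254,181) is a decoy. I'll enlarge both areas next.

Run:
```python
import cv2,numpy as np
t=cv2.imread('pics/top0.png');s=cv2.imread('pics/side0.png')
f=lambda im,x,y,w,h,k:cv2.resize(im[y:y+h,x:x+w],None,fx=k,fy=k,interpolation=cv2.INTER_CUBIC)
a=f(t,140,140,100,60,4);b=f(t,265,165,100,60,4)   # 400x240
c=f(s,180,230,100,75,4);d=f(s,235,135,100,75,4)
cv2.imwrite('pics/crop1.png',np.vstack([np.hstack([a,b]),np.hstack([c,d])]))
```

```text
(no output)
```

View pics/crop1.png

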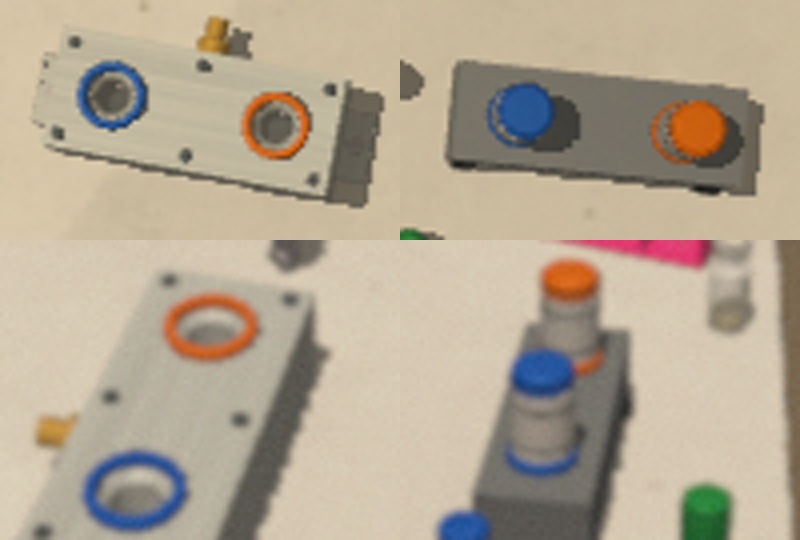

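Blue collar: top (167.6,163.4), side (213.4,292.1). Blue cap: top (295.9,192.4). Orange cap: top (338.9,196.6). In the side crop, the blue flange centre is about (542,450), with the flange's left and right edges at 505 and 580.

```bash
cat > h.py <<'E'
from station import ctrl
import cv2,numpy as np
from scipy.spatial.transform import Rotation as Rt
def ray(n,uv,m=None):
    m=m or ctrl.camera_model(n);R=cv2.Rodrigues(np.array(m['rvec']))[0];t=np.array(m['tvec']).ravel()
    return -R.T@t, R.T@np.linalg.inv(m['intrinsics'])@np.array([*uv,1.])
def onz(n,uv,z,m=None):
    c,d=ray(n,uv,m);return c+d*(z-c[2])/d[2]
def proj(n,p):
    m=ctrl.camera_model(n);return cv2.projectPoints(np.array(p,float).reshape(-1,1,3),np.array(m['rvec']),np.array(m['tvec']),np.array(m['intrinsics']),None)[0].reshape(-1,2)
E
python3 - <<'E'
from h import *
np.set_printoptions(precision=4,suppress=True)
a=onz('top',(167.6,163.4),.051);b=onz('top',(208.9,170.5),.051)
print('ports top',a,b,np.linalg.norm(a-b),'side',onz('side',(213.4,292.1),.051),onz('side',(232.4,251.4),.051))
for z in(.084,.088,.092):
    c=onz('top',(295.9,192.4),z);d=onz('top',(338.9,196.6),z);print('caps',z,c,d,np.linalg.norm(c-d),np.arctan2(*(c-d)[[0,1]]))
print('side flange',onz('side',(270.1,187.1),.046),'side cap rim', onz('side',(270.4,166.5),.091))
m=ctrl.camera_model('wrist');R=cv2.Rodrigues(np.array(m['rvec']))[0];o=ctrl.get_obs();T=Rt.from_euler('xyz',o['eef_rot']).as_matrix()
print(T,'cam in tool',T.T@(-R.T@np.ravel(m['tvec'])-o['ee_pos']),T.T@R.T,m['intrinsics'])
E
```

```text
ports top [0.5684 0.1643 0.051 ] [0.5552 0.0752 0.051 ] 0.09004664036241398 side [0.5658 0.1671 0.051 ] [0.5514 0.0791 0.051 ]
caps 0.084 [ 0.5102 -0.1105  0.084 ] [ 0.5035 -0.2008  0.084 ] 0.09057251782818418 0.07452972398016035
caps 0.088 [ 0.51   -0.1101  0.088 ] [ 0.5033 -0.2     0.088 ] 0.09017878503210817 0.07452972398015997
caps 0.092 [ 0.5098 -0.1097  0.092 ] [ 0.5031 -0.1992  0.092 ] 0.0897850522360322 0.07452972398016083
side flange [ 0.508  -0.1134  0.046 ] side cap rim [ 0.5075 -0.1123  0.091 ]
[[-0.8921  0.4518 -0.0005]
 [ 0.4518  0.8921 -0.0009]
 [ 0.0001 -0.0011 -1.    ]] cam in tool [ 0.0736 -0.     -0.1793] [[-0.0008 -0.9684 -0.2494]
 [ 1.     -0.0006 -0.0009]
 [ 0.0007 -0.2494  0.9684]] [[297.2662   0.     252.2592]
 [  0.     297.2662 189.6542]
 [  0.       0.       1.    ]]
```

{"op": "jog_arm", "data": {
  "motion": [
    [-0.038, -0.031, 0, 0, 0, 0, 1],
    [-0.038, -0.031, 0, 0, 0, 0, 1],
    [-0.038, -0.031, 0, 0, 0, 0, 1],
    [-0.038, -0.031, 0, 0, 0, 0, 1],
    [-0.038, -0.031, 0, 0, 0, 0, 1]
  ],
  "squeeze": 30
}}

```text
time_s: 0.6
ee_pos: [0.3482, 0.2647, 0.2053]
eef_rot: [-3.141, -0.0, 2.673]
force: [1.6, -0.7, -0.4]
grip_width: 0.0941
grip_force: 0.0
```

{"op": "jog_arm", "data": {
  "motion": [
    [-0.038, -0.031, 0, 0, 0, 0, 1],
    [-0.038, -0.031, 0, 0, 0, 0, 1],
    [-0.038, -0.031, 0, 0, 0, 0, 1],
    [-0.038, -0.031, 0, 0, 0, 0, 1],
    [-0.038, -0.031, 0, 0, 0, 0, 1]
  ]
}}

```text
time_s: 1.1
ee_pos: [0.4477, 0.0404, 0.2054]
eef_rot: [3.142, -0.0, 2.673]
force: [1.4, 0.4, 0.5]
grip_width: 0.094
grip_force: 0.0
```

{"op": "jog_arm", "data": {
  "motion": [
    [0, 0, 0, 0, 0, 0.147, 1],
    [0, 0, 0, 0, 0, 0.147, 1],
    [0, 0, 0, 0, 0, 0.147, 1],
    [0, 0, 0, 0, 0, 0.147, 1],
    [0, 0, 0, 0, 0, 0.147, 1]
  ]
}}

```text
time_s: 1.6
ee_pos: [0.4473, 0.0423, 0.2052]
eef_rot: [-3.141, -0.0, 1.932]
force: [-0.8, 1.2, 0.5]
grip_width: 0.0943
grip_force: 0.0
```

{"op": "jog_arm", "data": {
  "motion": [
    [0, 0, 0, 0, 0, 0.147, 1],
    [0, 0, 0, 0, 0, 0.147, 1],
    [0, 0, 0, 0, 0, 0.147, 1],
    [0, 0, 0, 0, 0, 0, 1]
  ]
}}

```text
time_s: 2.0
ee_pos: [0.4473, 0.0424, 0.2053]
eef_rot: [-3.141, 0.0, 1.494]
force: [-0.1, -0.0, -0.3]
grip_width: 0.094
grip_force: 0.0
```

{"op": "jog_arm", "data": {
  "motion": [
    [-0.037, 0.018, 0, 0, 0, 0, 1],
    [-0.037, 0.018, 0, 0, 0, 0, 1],
    [-0.037, 0.018, 0, 0, 0, 0, 1],
    [-0.037, 0.019, 0, 0, 0, 0, 1],
    [0, 0, 0, 0, 0, 0, 1]
  ]
}}

```text
time_s: 2.5
ee_pos: [0.51, -0.1141, 0.2048]
eef_rot: [-3.141, 0.0, 1.498]
force: [0.1, -0.6, 0.2]
grip_width: 0.0942
grip_force: 0.0
```

Run:
```python
from h import *
np.set_printoptions(precision=4,suppress=True)
o=ctrl.get_obs();print(o['ee_pos'],o['eef_rot'])
im=ctrl.camera('wrist')[:,:,::-1].copy();cv2.imwrite('pics/w1raw.png',im)
p=[[.509,-.111,.044+h] for h in(.003,.045,.051)]
print(proj('wrist',p),proj('wrist',o['ee_pos']))
cv2.imwrite('pics/w1.png',im)
```

```text
[ 0.51   -0.1141  0.2048] [-3.1409  0.0004  1.4983]
[[253.3078 176.7922]
 [253.3838 185.3448]
 [253.3963 186.7573]] [[255.6403 232.0594]]
```

View pics/w1.png

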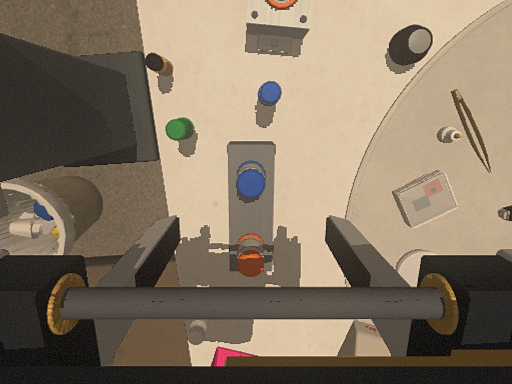

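The wrist view shows the blue cap at about (251,184), the orange cap at (250,262) and the decoy vial at (270,93). The fingers straddle the rack's x direction, clear of the orange filter.

Run:
```python
from h import *
np.set_printoptions(precision=4,suppress=True)
im=cv2.imread('pics/w1raw.png');h=cv2.cvtColor(im,cv2.COLOR_BGR2HSV)
m=((h[...,0]>100)&(h[...,0]<125)&(h[...,1]>130)).astype(np.uint8);m[:140]=0;m[220:]=0;m[:,:220]=0;m[:,290:]=0
ys,xs=np.nonzero(m);print(len(xs),xs.min(),xs.max(),ys.min(),ys.max())
for y in range(ys.min(),ys.max()+1,3):
    r=xs[ys==y];print(y,r.min() if len(r) else None,r.max() if len(r) else None,len(r),end='; ')
for uv in[(250.5,184)]: print([onz('wrist',uv,z) for z in(.086,.09)])
print(ctrl.get_obs()['ee_pos'])
```

```text
494 237 264 161 196
161 249 252 4; 164 242 259 4; 167 239 262 2; 170 248 253 6; 173 242 259 14; 176 239 262 19; 179 238 260 18; 182 237 263 24; 185 239 263 22; 188 240 261 20; 191 242 259 15; 194 245 256 12; [array([ 0.5061, -0.1101,  0.086 ]), array([ 0.5062, -0.1091,  0.09  ])]
[ 0.5094 -0.1121  0.2047]
```

{"op": "jog_arm", "data": {
  "motion": [
    [0.001, -0.002, 0.04, 0, 0, 0, 1],
    [0, 0, 0.04, 0, 0, 0, 1],
    [0, 0, 0.04, 0, 0, 0, 1],
    [0, 0, 0.02, 0, 0, 0, 1],
    [0, 0, 0.012, 0, 0, 0, 1]
  ],
  "squeeze": 40
}}

```text
time_s: 3.05
ee_pos: [0.5064, -0.1082, 0.0518]
eef_rot: [-3.139, -0.001, 1.5]
force: [0.5, 0.4, 0.1]
grip_width: 0.094
grip_force: 0.0
```

{"op": "jog_arm", "data": {
  "motion": [
    [0, 0, 0, 0, 0, 0, 0.0],
    [0, 0, 0, 0, 0, 0, -0.3],
    [0, 0, 0, 0, 0, 0, -0.6],
    [0, 0, 0, 0, 0, 0, -1],
    [0, 0, 0, 0, 0, 0, -1]
  ]
}}

```text
time_s: 3.55
ee_pos: [0.5076, -0.1095, 0.0541]
eef_rot: [3.141, 0.0, 1.497]
force: [0.0, -0.1, -0.3]
grip_width: 0.0576
grip_force: 0.0
```

{"op": "jog_arm", "data": {
  "motion": [
    [0, 0, 0, 0, 0, 0, -1],
    [0, 0, 0, 0, 0, 0, -1],
    [0, 0, 0, 0, 0, 0, -1],
    [0, 0, 0, 0, 0, 0, -1],
    [0, 0, 0, 0, 0, 0, -1]
  ]
}}

```text
time_s: 4.05
ee_pos: [0.5074, -0.1095, 0.0535]
eef_rot: [3.142, 0.0, 1.497]
force: [0.2, 0.1, 0.2]
grip_width: 0.0293
grip_force: 40.0
```

{"op": "jog_arm", "data": {
  "motion": [
    [0, 0, -0.015, 0, 0, 0, -1],
    [0, 0, -0.025, 0, 0, 0, -1],
    [0, 0, -0.025, 0, 0, 0, -1],
    [0, 0, -0.025, 0, 0, 0, -1],
    [0, 0, -0.01, 0, 0, 0, -1]
  ]
}}

```text
time_s: 4.55
ee_pos: [0.508, -0.1096, 0.1555]
eef_rot: [3.139, 0.001, 1.497]
force: [-0.1, -0.5, -1.0]
grip_width: 0.0292
grip_force: 40.0
```

Run:
```python
from h import *
o=ctrl.get_obs();print(o['ee_pos'],o['eef_rot'],o['force'],o['grip_width'])
s=ctrl.camera('side')[:,:,::-1];p=o['ee_pos'];u=proj('side',p)[0];print(u)
x,y=(int(u[0])-65,int(u[1])-60);x=max(x,0);y=max(y,0);print(x,y)
cv2.imwrite('pics/s1.png',cv2.resize(s[y:y+120,x:x+130],None,fx=5,fy=5,interpolation=cv2.INTER_CUBIC))
```

```text
[ 0.50801735 -0.10961153  0.15551641] [3.13884125e+00 6.28921365e-04 1.49690355e+00] [-0.14028992 -0.464321   -1.0132011 ] 0.02922114800039968
[270.18598223 135.03822873]
205 75
```

View pics/s1.png

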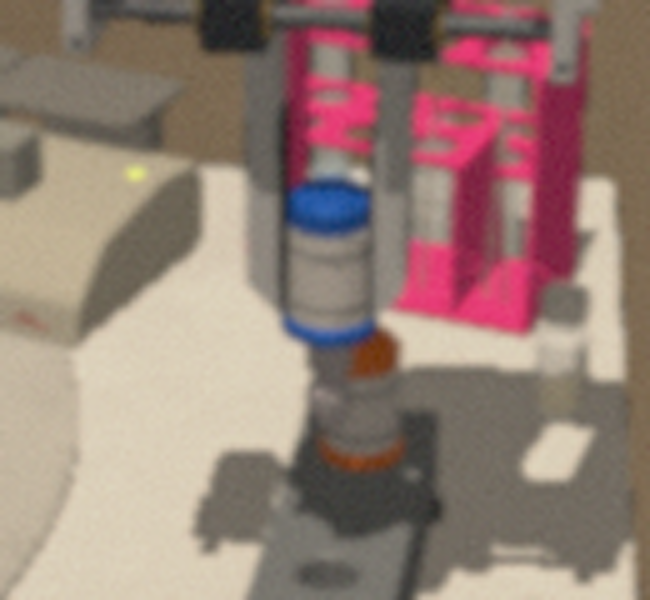

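The filter is gripped upright and clear of the rack, and the orange filter is still in its hole. Next is the move over the blue port.

{"op": "jog_arm", "data": {
  "motion": [
    [0.03, 0.005, 0, 0, 0, 0, -1],
    [0.045, 0.006, 0, 0, 0, 0, -1],
    [0.045, 0.006, 0, 0, 0, 0, -1],
    [0.045, 0.006, 0, 0, 0, 0, -1],
    [0.045, 0.006, 0, 0, 0, 0, -1]
  ]
}}

```text
time_s: 5.1
ee_pos: [0.5515, 0.0996, 0.1521]
eef_rot: [-3.14, 0.0, 1.497]
force: [0.5, -0.1, -0.7]
grip_width: 0.0294
grip_force: 40.0
```

{"op": "jog_arm", "data": {
  "motion": [
    [0.04, 0.005, 0, 0, 0, 0, -1],
    [0.0285, 0.0045, 0, 0, 0, 0, -1],
    [0, 0, 0.03, 0, 0, 0, -1],
    [0, 0, 0, 0, 0, 0, -1]
  ]
}}

```text
time_s: 5.5
ee_pos: [0.5642, 0.1656, 0.1187]
eef_rot: [-3.134, 0.002, 1.498]
force: [-0.3, 0.1, -0.5]
grip_width: 0.0291
grip_force: 40.0
```

Run:
```python
from h import *
o=ctrl.get_obs();p=np.array(o['ee_pos']);print(p,o['eef_rot'],o['force'],o['grip_width'])
out=[]
for n in('side','top'):
    s=ctrl.camera(n)[:,:,::-1];u=proj(n,p-[0,0,.05])[0]
    x,y=(int(u[0])-40,int(u[1])-60);print(n,x,y);cv2.imwrite(f'pics/raw_{n}2.png',s)
    out.append(cv2.resize(s[y:y+100,x:x+80],None,fx=5,fy=5,interpolation=cv2.INTER_CUBIC))
cv2.imwrite('pics/c2.png',np.hstack(out))
f=p-[0,0,.0095];print('flange bottom c',proj('side',f),'stem tip',proj('side',f-[0,0,.038]))
print(ctrl.get_obs()['ee_pos'])
```

```text
[0.56416803 0.16564583 0.11868495] [-3.13441979e+00  2.29877407e-03  1.49813288e+00] [-0.32936852  0.13821044 -0.48454473] 0.029103788378937182
side 173 222
top 125 104
flange bottom c [[212.17165387 259.74661387]] stem tip [[213.8528322  280.78937753]]
[0.56590876 0.16502827 0.12270611]
```

View pics/c2.png

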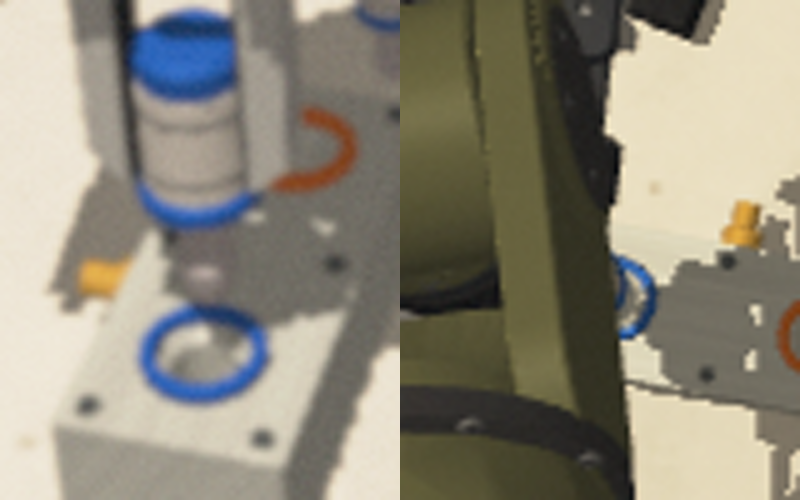

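The side crop shows the stem tip at about (205,280), just above the collar centre at (205,352). The top view is blocked by the arm. I'll go lower and compare again.

{"op": "jog_arm", "data": {
  "motion": [
    [0, 0, 0.009, 0, 0, 0, -1],
    [0, 0, 0.009, 0, 0, 0, -1],
    [0, 0, 0, 0, 0, 0, -1],
    [0, 0, 0, 0, 0, 0, -1]
  ]
}}

```text
time_s: 6.0
ee_pos: [0.5664, 0.1652, 0.1055]
eef_rot: [-3.142, -0.0, 1.496]
force: [-0.3, 0.7, -0.3]
grip_width: 0.0296
grip_force: 40.0
```

Run:
```python
from h import *
np.set_printoptions(precision=4,suppress=True)
o=ctrl.get_obs();p=np.array(o['ee_pos']);print(p,o['eef_rot'],o['force'])
s=ctrl.camera('side')[:,:,::-1];x,y=176,236
c=cv2.resize(s[y:y+75,x:x+75],None,fx=8,fy=8,interpolation=cv2.INTER_CUBIC)
cv2.imwrite('pics/c3.png',np.clip(c*1.3,0,255).astype(np.uint8))
f=p-[0,0,.0095]
t=lambda q:(proj('side',q)[0]-[x,y]+.5)*8
print('flange',t(f),'tip',t(f-[0,0,.038]),'collar@tool',t([p[0],p[1],.051]),'dx,dy 5mm',t([p[0]+.005,p[1],.051]),t([p[0],p[1]+.005,.051]))
```

```text
[0.5664 0.1652 0.1055] [-3.1415 -0.      1.4964] [-0.3324  0.6543 -0.2603]
flange [285.4823 251.1829] tip [299.0203 415.8437] collar@tool [301.4246 445.0873] dx,dy 5mm [273.0484 443.2708] [296.4914 465.8624]
```

View pics/c3.png

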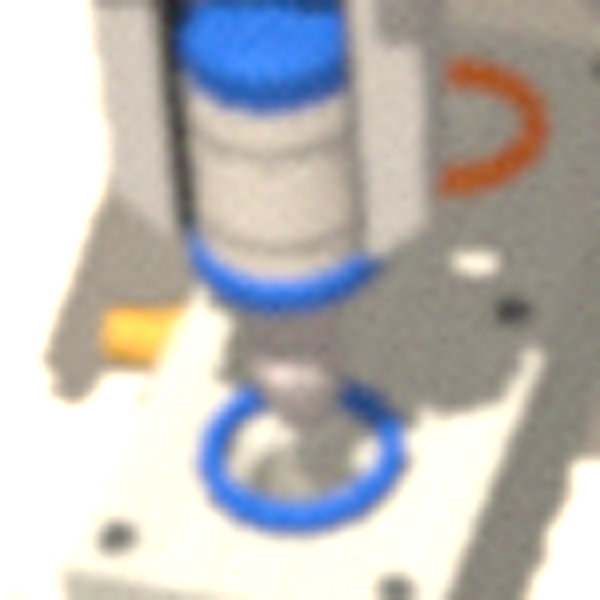

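The filter sits just above the port. Flange edges are at x 189 and 381, and its bottom edge is at y 310. The collar spans x 200 to 406 with its centre near (303,456), so x agrees. In y the side view suggests the filter may be a few mm short, and the wrist camera should settle that.

Run:
```python
from h import *
np.set_printoptions(precision=4,suppress=True)
o=ctrl.get_obs();p=np.array(o['ee_pos']);print(p)
s=ctrl.camera('wrist')[:,:,::-1];cv2.imwrite('pics/raw_w4.png',s)
u=proj('wrist',p)[0];x,y=int(u[0])-60,int(u[1])-85;print(x,y)
c=cv2.resize(s[y:y+100,x:x+120],None,fx=6,fy=6,interpolation=cv2.INTER_CUBIC)
cv2.imwrite('pics/c4.png',np.clip(c*1.3,0,255).astype(np.uint8))
t=lambda q:(proj('wrist',q)[0]-[x,y]+.5)*6
f=p-[0,0,.0095]
print('cap.089',t(f+[0,0,.043]),'flange top +y edge',t(f+[0,.017,.005]),'collar c',t([p[0],p[1],.051]),'outer+y',t([p[0],p[1]+.0185,.051]),'+x',t([p[0]+.0185,p[1],.051]))
```

```text
[0.5665 0.1653 0.1057]
194 144
cap.089 [367.8462 656.9011] flange top +y edge [353.3641 351.7899] collar c [362.397  363.7559] outer+y [352.3012 232.8237] +x [496.9643 354.0872]
```

View pics/c4.png

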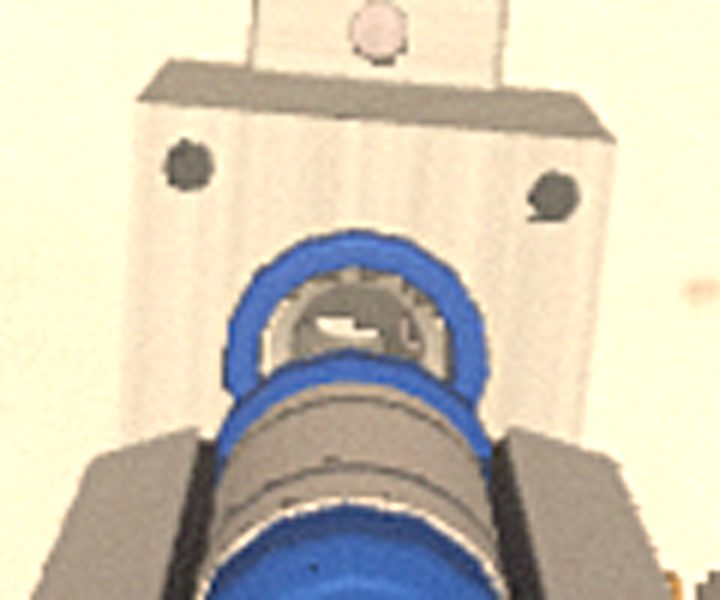

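The wrist view settles it. Collar outer edge is at y 230 (predicted 233) and the flange edge at y 350 (predicted 352). Collar and filter are both centred at x of about 355, so they line up within 1 mm. I'm starting the descent.

{"op": "jog_arm", "data": {
  "motion": [
    [0, 0, 0.005, 0, 0, 0, -1],
    [0, 0, 0.005, 0, 0, 0, -1],
    [0, 0, 0.005, 0, 0, 0, -1],
    [0, 0, 0.003, 0, 0, 0, -1],
    [0, 0, 0, 0, 0, 0, -1]
  ],
  "squeeze": 50
}}

```text
time_s: 6.6
ee_pos: [0.5661, 0.1654, 0.0868]
eef_rot: [-3.141, 0.0, 1.497]
force: [0.2, -0.0, -0.4]
grip_width: 0.0293
grip_force: 50.0
```

{"op": "jog_arm", "data": {
  "motion": [
    [0, 0, 0.004, 0, 0, 0, -1],
    [0, 0, 0.004, 0, 0, 0, -1],
    [0, 0, 0.002, 0, 0, 0, -1],
    [0, 0, 0, 0, 0, 0, -1]
  ]
}}

```text
time_s: 7.0
ee_pos: [0.5663, 0.1655, 0.0771]
eef_rot: [-3.141, 0.0, 1.497]
force: [0.0, 0.6, -1.5]
grip_width: 0.0293
grip_force: 50.0
```

{"op": "jog_arm", "data": {
  "motion": [
    [0, 0, 0.003, 0, 0, 0, -1],
    [0, 0, 0.003, 0, 0, 0, -1],
    [0, 0, 0.002, 0, 0, 0, -1],
    [0, 0, 0, 0, 0, 0, -1]
  ]
}}

```text
time_s: 7.4
ee_pos: [0.5665, 0.1655, 0.0694]
eef_rot: [3.141, -0.0, 1.497]
force: [2.0, 0.6, -2.5]
grip_width: 0.0291
grip_force: 50.0
```

{"op": "jog_arm", "data": {
  "motion": [
    [0, 0, 0.003, 0, 0, 0, -1],
    [0, 0, 0.003, 0, 0, 0, -1],
    [0, 0, 0.001, 0, 0, 0, -1],
    [0, 0, 0, 0, 0, 0, -1]
  ]
}}

```text
time_s: 7.8
ee_pos: [0.566, 0.1654, 0.0616]
eef_rot: [-3.14, 0.0, 1.497]
force: [1.8, 1.5, -6.7]
grip_width: 0.0296
grip_force: 50.0
```

{"op": "jog_arm", "data": {
  "motion": [
    [0, 0, 0.001, 0, 0, 0, -1],
    [0, 0, 0.001, 0, 0, 0, -1],
    [0, 0, 0, 0, 0, 0, -1]
  ]
}}

```text
time_s: 8.1
ee_pos: [0.5664, 0.1656, 0.0604]
eef_rot: [3.141, -0.0, 1.497]
force: [2.5, 1.5, -4.0]
grip_width: 0.0295
grip_force: 50.0
```

{"op": "jog_arm", "data": {
  "motion": [
    [0, 0, 0.001, 0, 0, 0, -1],
    [0, 0, 0, 0, 0, 0, -1]
  ]
}}

```text
time_s: 8.3
ee_pos: [0.5666, 0.1656, 0.0601]
eef_rot: [3.141, -0.0, 1.497]
force: [-0.9, 3.6, 4.6]
grip_width: 0.0294
grip_force: 50.0
```

{"op": "jog_arm", "data": {
  "motion": [
    [0, 0, 0.001, 0, 0, 0, -1],
    [0, 0, 0.001, 0, 0, 0, -1],
    [0, 0, 0, 0, 0, 0, -1]
  ]
}}

```text
time_s: 8.6
ee_pos: [0.5668, 0.1657, 0.0597]
eef_rot: [3.14, -0.001, 1.497]
force: [-7.0, 0.6, 20.5]
grip_width: 0.0292
grip_force: 50.0
```

Run:
```python
from h import *
o=ctrl.get_obs();p=np.array(o['ee_pos']);print(p,o['force'],o['grip_width'])
s=ctrl.camera('side')[:,:,::-1];w=ctrl.camera('wrist')[:,:,::-1]
x,y=176,246;a=cv2.resize(s[y:y+75,x:x+65],(390,450),interpolation=cv2.INTER_CUBIC)
u=proj('wrist',p)[0];x,y=int(u[0])-45,int(u[1])-65;b=cv2.resize(w[y:y+100,x:x+90],(405,450),interpolation=cv2.INTER_CUBIC)
cv2.imwrite('pics/c5.png',np.clip(np.hstack([a,b])*1.3,0,255).astype(np.uint8))
```

```text
[0.56677762 0.16574466 0.05965702] [-6.96617344  0.60397537 20.52793084] 0.029180528160909047
```

View pics/c5.png

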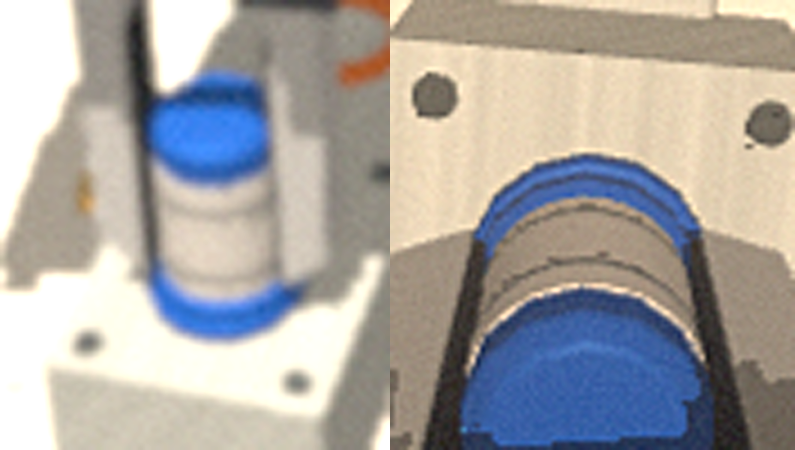

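The flange sits flat on the collar, centred, with 20 N of firm contact at the expected height, so it's home. I'll ease off the push, open and retreat.

{"op": "jog_arm", "data": {
  "motion": [
    [0, 0, -0.002, 0, 0, 0, -1],
    [0, 0, 0, 0, 0, 0, 1],
    [0, 0, 0, 0, 0, 0, 1],
    [0, 0, 0, 0, 0, 0, 1],
    [0, 0, 0, 0, 0, 0, 1]
  ]
}}

```text
time_s: 9.2
ee_pos: [0.5663, 0.1653, 0.0592]
eef_rot: [-3.141, 0.0, 1.497]
force: [-0.6, 0.2, -1.3]
grip_width: 0.0581
grip_force: 0.0
```

{"op": "jog_arm", "data": {
  "motion": [
    [0, 0, 0, 0, 0, 0, 1],
    [0, 0, 0, 0, 0, 0, 1],
    [0, 0, 0, 0, 0, 0, 1]
  ]
}}

```text
time_s: 9.5
ee_pos: [0.5664, 0.1654, 0.0594]
eef_rot: [-3.142, 0.0, 1.497]
force: [0.1, -0.2, -0.2]
grip_width: 0.0819
grip_force: 0.0
```

{"op": "jog_arm", "data": {
  "motion": [
    [0, 0, -0.02, 0, 0, 0, 1],
    [0, 0, -0.04, 0, 0, 0, 1],
    [0, 0, -0.045, 0, 0, 0, 1],
    [0, 0, -0.045, 0, 0, 0, 1],
    [0, 0, 0, 0, 0, 0, 1]
  ]
}}

```text
time_s: 10.0
ee_pos: [0.5683, 0.166, 0.216]
eef_rot: [3.132, -0.003, 1.497]
force: [1.1, 0.7, 0.1]
grip_width: 0.0939
grip_force: 0.0
```

Run:
```python
from h import *
p=ctrl.get_obs()['ee_pos'];print(p)
s=ctrl.camera('side')[:,:,::-1];w=ctrl.camera('wrist')[:,:,::-1]
a=cv2.resize(s[130:330,170:330],(400,500));u=proj('wrist',np.array(p)-[0,0,.1])[0];print(u)
x,y=int(u[0])-80,max(int(u[1])-120,0);b=cv2.resize(w[y:y+200,x:x+160],(400,500))
cv2.imwrite('pics/c6.png',np.hstack([a,b]))
```

```text
[0.56829506 0.16596788 0.21602395]
[255.49889057 191.27439956]
```

View pics/c6.png

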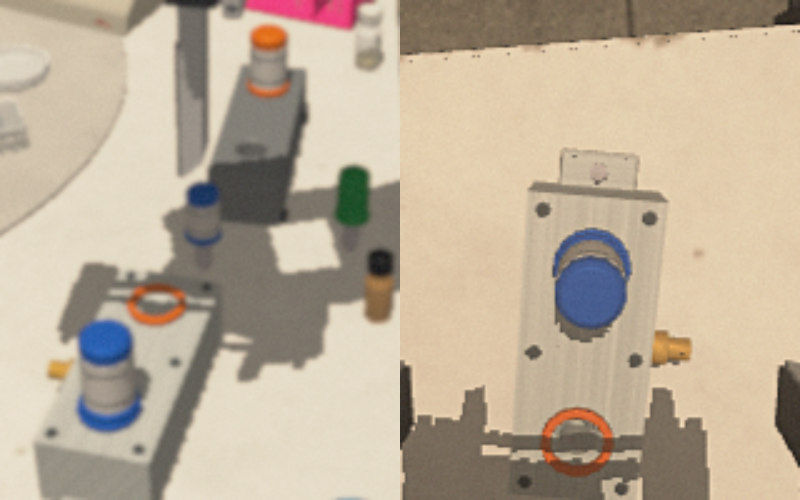

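The blue filter is seated upright on its collar, at (107,405) in the left panel. The orange filter is still in the rack, and the gripper is clear.

```bash
python3 -c "
from station import ctrl
print(ctrl.hand_in())"
```

```text
the job is handed in; nothing more can be done
None
```

The blue filter is pushed home in the blue port with its flange on the collar and released, the orange filter is still in the rack, and the job was handed in after about 10 s of the 38 s allowed; the hand-in gave no verdict, and the click itself I inferred from 20 N of firm contact at the expected height.

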